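# Swing the board square to the bento box and prop the lid half open

## Robot

A 6-joint arm with a two-finger parallel gripper is mounted at the origin on the work surface. World frame = base frame: x ahead of the robot, y to its left, z up, the work surface at z = 0. Lengths are in m, angles in rad, forces in N, time in s.
With the tool pointing down it reaches from about 0.25 to 0.775 m from the base axis. Payload 8.9 kg.
Tool frame: the origin (TCP) lies midway between the tips of the shut fingers; the grasp point (between the pads) lies arm.pinch_z behind it (arm.pinch_z is the distance from the TCP to the grasp point, in m); y points along the fingers, z is the direction in which the jaws open and shut, and the axes are right-handed (so a half turn about y gives the same grasp; the last joint's range is limited). The gripper opens to 85 mm and grips with 20 to 120 N. Pads are 22 mm wide; open, the fingers measure 114 mm over their backs; the gripper's body (76 mm by 85 mm) begins 54 mm behind the grasp point. The pads swing forward as they close: fully open they stand 13 mm farther back than shut.
Start: joints at [1.151, 0.291, -0.153, 1.127, 0, 1.431], TCP at [0.145, 0.504, 0.231] pointing down, gripper open.
Joint ranges: [-2.52, 2.52], [-0.91, 1.74], [-1.3, 1.37], [-1.96, 2.02], [-1.52, 1.47], [-3.14, 3.14]. Speed limits (rad/s): [2.22, 2.22, 2.79, 3.14, 3.14, 3.14].

## Interface

Orientations are given as a rotation vector (axis times angle).
In Python, from workcell import arm gives the robot as it stands.
- The arm moves only by the tool drive_tool, never from a script. Its argument "plan" is a list that holds one entry, the list of rows, each a list of 7 numbers: the gripper command: -1 is fully open, 1 is shut, values between are in proportion, then the shift along the tool's x, y, z in mm, then the turn, a rotation vector about the tool's x, y, z in rad. In form: [[[claw, dx, dy, dz, ax, ay, az], ...]]. A call has 1 to 12 rows; each row is the pose to reach, as a shift and turn from the pose commanded when the call began, along the tool's axes at that moment; what a row does not reach only later rows make up. A row lasts 1/10 s, in which the tool goes at most 50 mm and 8.59 degrees, less where a joint would pass 70% of its speed; a pose out of reach is approached as far as the arm can. A call with a gripper value outside its range is refused whole. The fingers move at their own pace and stop on an object; "force" is the grip in N (left out, the last holds). Time passes only in rows, so rows that repeat a pose let the fingers close. It gives the time, the measured TCP pose, the force and the opening at its end, in the units of the state.
- arm.state(): the state, without advancing time (a new reading comes with each control period).
- arm.camera(name): name is "side" or "top" or "wrist"; returns (picture, depth): 420x560x3 uint8, red, green, blue; 420x560 float32, m along the optical axis (not along the pixel's ray), 0 where there is no reading.
- arm.camera_params(name): a dict with "camera_matrix" (3x3 intrinsics, pixels), "position" and "orientation" of the camera in the world. Camera axes: x right, y up, looking along -z (the intrinsics and any distortion apply to the point x, -y, -z); pixel columns grow to the right and rows downward; lengths in m; the calibration is good to about 2 mm. A picture is of the moment at which its call begins: read the wrist's pose just before it. camera_params takes no time and is no camera call; for the wrist camera it gives the pose at the moment of the call.
- arm.job_done(): hands the job in, once; it reports no verdict.
Trained networks look in the newest picture that a camera, given by its name, has taken for a name from the list of things; names that differ only in an ending like _2 or _b are one class to them, and where a whole thing is asked for, a point or a joint stands for the part that bears it (a point fixed in the world has none). Each returns a list of dicts, best first, with "p" (0 to 1); they miss things now and then, are a little off and sometimes report something else, mostly with a low value. They report only what shows in the picture. A call takes as long as a camera call. They do not tell look-alikes from the thing itself.
- arm.masks_of(camera, label): "mask" (420x560 bool, what is visible of it).
- arm.place_of(camera, label): "centre" ([x, y, z] in m, in world coordinates, good to about 4 mm: a listed point, or the origin of a listed thing).
The state is a dict: "time_s": time; "q": joint angles; "qvel": joint speeds; "joint_efforts": joint torques, N m; "position": TCP position; "tool_rot": TCP orientation; "force": force on the tool from outside, world axes, zero at the start; "ft_torque": the same for the moment, N m; "width": opening from 0.0 (shut) to 1.0 (fully open).
Only numpy, scipy, OpenCV 4.12 (cv2) and the standard library are available. Lean on these libraries where they do the work, as an engineer would, in place of code of your own. Each camera call takes 0.05 s, during which the arm holds its last target.

## Task

Get the packing spot ready so food can be scraped from the board into the bento box: push the loose bamboo board so that it swings round the steel stop pin in the counter until its long edges run parallel to the long sides of the bento box, and raise the bento's stiff lid until it leans about half-way open, at 45 degrees. Keep the board flat on the counter with its notch on the pin throughout, do not push the board into the box, and leave the other things on the counter where they are.

Things in the scene. Friction and masses are not known exactly. Their poses are not given: they have to be found in the camera images.
- stop: Steel stop pin fixed upright in the black counter: 12 mm diameter, 30 mm tall, with a flat steel rosette (44 mm across, 2 mm high, does not touch anything) round its foot. Origin: centre of its foot on the counter. It never moves.
- board: Loose bamboo board 240 x 90 x 12 mm, 0.2-0.45 kg, flat on the counter. The pin stands, 1.5 mm play, in a U notch (15 wide, 17.5 deep) in its right long edge near the robot. Origin: underside, in the notch at the pin's axis. x along the board to its free end (board x -30 to 210, y -10 to 80 mm), z up. Must swing left (counter-clockwise from above) 20-80 degrees till its x is along the bento's x.
- push_edge (a point): Point on the board's notched long edge, at half its thickness, 180 mm from the pin towards the free end (board frame 180, -10, 6 mm). Pushing square into the edge about here (150 to 195 mm from the pin) takes a few newtons and keeps the notch pressed on the pin; pushing nearer to the pin than the board's middle (90 mm) drives the board off it.
- bento: Two-tier bamboo bento box, 170 long (x) x 130 wide (y) x 90 mm high without its hinged lid (8 mm thick), fixed on the counter left of the board. Origin: centre of its underside; x along its long sides from the knob end near the robot to the hinge end, z up. With the board parallel a gap of at least 30 mm is left between them.
- lid (a joint): Angle of the bento's lid in rad: 0 shut, growing as it opens upward about the rim at the bento's far (+x) end. Wanted: about 0.785 (45 degrees). The hinge is stiff: the lid stays where it is left. Range 0 to 1.9.
- lid_handle (a point): Grip point of the lid's dark wooden knob: on its axis, 35 mm above the lid's upper face, amid the round head (28 mm diameter, top 8 mm further out) on a 12-16 mm stem. The knob stands square on the lid's middle line, 30 mm in from the edge near the robot, 140 mm from the hinge. Pinch it from above, closing along the bento's y; it may turn between the fingers as the lid swings.
- lid_hinge (a point): Point on the lid's hinge axis, at the middle of the far rim of the bento; the axis runs along the bento's y.
- cup_a: Blue silicone muffin cup, bystander, 70 mm across the rim, 34 mm high; one of two alike, beyond the board or to its right. Origin: centre of its underside.
- cup_b: The other, like muffin cup, bystander, beyond the board or to its right. Origin: centre of its underside.
- spoon: Stainless spoon, bystander, 170 mm long, lying beyond the bento.
- grater: Small flat white plastic grater with a handle, bystander, 250 x 75 x 14 mm, lying to the right.
- case: Clear plastic sandwich case, shut, bystander, 139 x 139 x 53 mm, to the left of the bento. Origin: centre of its underside.
Not all that is in view belongs to the job. Of the things shaped like the bento, the wooden one is meant.

How it is judged:
At the end, for the whole second after the job is handed in: The board lies flat and still with its notch on the pin (origin within 12 mm of the pin's axis), its long edges within 0.12 rad (7 degrees) of parallel to the bento's long sides; the lid stays at 45 degrees +-12.5 (0.565 to 1.005 rad) (angle between the x axis of board and the x axis of bento, either way round below 0.12 rad and horizontal distance between board and stop below 0.012 m and angle between board's own z axis and vertical below 0.05 rad and height (world z) of board below 0.006 m and linear speed of board below 0.01 m/s and value of joint lid between 0.565 and 1.005 rad and velocity of joint lid between -0.03 and 0.03 rad/s); the robot touches nothing.
It fails at once if the board came off the pin or was lifted off the counter (horizontal distance between board and stop above 0.02 m or height (world z) of board above 0.012 m or angle between board's own z axis and vertical above 0.12 rad).
It fails at once if the board was pushed into the bento box (contact force between board and bento above 1 N).
It fails at once if a bystander was moved more than 30 mm (distance of any of cup_a, cup_b, spoon, grater, case from where it was at the start of the episode above 0.03 m).
It also fails if it takes over 58 s, if anything falls off the work surface, if the arm or the gripper's body presses on something with over 40 N, if the wrist force passes 120 N, or if a joint passes its speed limit or range.

## Working session

There is one attempt and no reset: what is moved stays moved. The work goes in short steps, Python scripts to look and compute and a tool call to move; the robot and the scene stay as the last step left them, time stands still between calls to the robot, and variables do not carry over. Pictures are saved under pics/ and viewed, and the job is handed in when it is done.

Besides the shell and the picture viewer there is one more tool, called after "Request:" as a command line: name --argument value ..., lists and objects as JSON in quotes. drive_tool: Moves the arm, as the interface text tells. Its arguments: {"type":"object","properties":{"plan":{"type":"array"},"force":{"type":"number"}},"required":["plan"]}

```bash
ls; mkdir -p pics; python3 - <<'E'
from workcell import arm
import cv2,numpy as np
print(arm.state()); print(arm.pinch_z)
for n in ("top","side","wrist"):
    p,d=arm.camera(n)
    cv2.imwrite(f"pics/{n}0.png",p[:,:,::-1])
    print(n,arm.camera_params(n))
E
```

```text
pics
{'time_s': 0.0, 'q': array([ 1.15069084e+00,  2.91277005e-01, -1.54114638e-01,  1.12672447e+00,
       -2.34060578e-06,  1.43146302e+00]), 'qvel': array([ 0.00121338,  0.00082567,  0.00064437,  0.00137999, -0.0003514 ,
       -0.00174162]), 'joint_efforts': array([-1.78026166e-03, -5.37146652e+01,  3.31370509e+01,  1.58493547e-02,
       -3.46698898e-04, -1.63042699e-05]), 'position': array([0.14530759, 0.50402925, 0.23073838]), 'tool_rot': array([-1.56080835,  0.22071065, -0.22014019]), 'force': array([ 0.15947739, -0.11820036,  0.23836824]), 'ft_torque': array([-0.02980395,  0.02765039, -0.07305269]), 'width': 0.9974484831350859}
0.0187
top {'camera_matrix': array([[421.86043224,   0.        , 278.61954382],
       [  0.        , 421.86043224, 206.88371223],
       [  0.        ,   0.        ,   1.        ]]), 'position': array([0.32126053, 0.01792583, 1.17354099]), 'orientation': array([ 0.14899964, -0.13647068, -1.59221048])}
side {'camera_matrix': array([[398.89632883,   0.        , 280.36754606],
       [  0.        , 398.89632883, 206.63448778],
       [  0.        ,   0.        ,   1.        ]]), 'position': array([ 0.23827331, -0.70991184,  0.89164466]), 'orientation': array([ 0.7844792 , -0.15305667, -0.37060498])}
wrist {'camera_matrix': array([[373.275331  ,   0.        , 285.8636543 ],
       [  0.        , 373.275331  , 212.15275575],
       [  0.        ,   0.        ,   1.        ]]), 'position': array([0.07100625, 0.52682369, 0.37335673]), 'orientation': array([-0.25976216, -0.19407475,  1.27807372])}
```

View pics/top0.png

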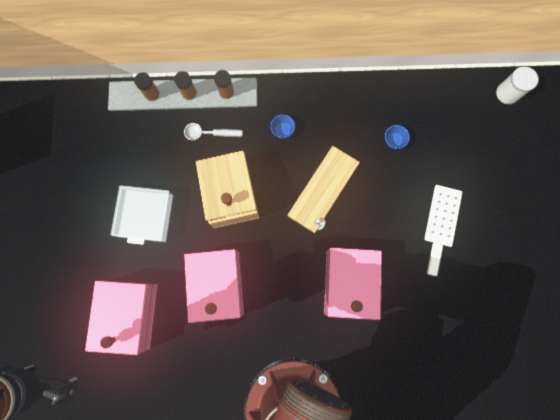

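View pics/side0.png

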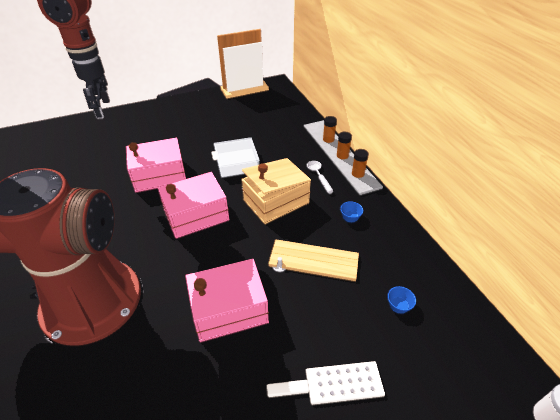

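View pics/wrist0.png

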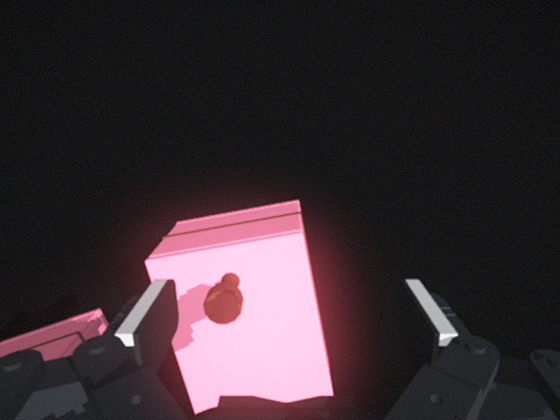

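The top view shows the wooden bento at about (228,188) with its knob at (227,199), the board at (323,190) and the pin at (320,224). Three pink boxes look like the bento, at (213,286), (122,318) and (355,283), with knobs at (211,308), (107,342) and (357,306). The wooden one is meant. The cups are at (283,127) and (397,137), the spoon at (213,131), the case at (142,213) and the grater at (440,225).

```bash
cat > h.py <<'E'
from workcell import arm
import numpy as np, cv2
from scipy.spatial.transform import Rotation as R
def pts(cam,d,mask=None,P=None):
    P=P or arm.camera_params(cam);K=np.array(P["camera_matrix"])
    v,u=np.nonzero((d>0)&(mask if mask is not None else True)); z=d[v,u]
    c=np.stack([(u-K[0,2])/K[0,0]*z,-(v-K[1,2])/K[1,1]*z,-z],1)
    return R.from_rotvec(P["orientation"]).apply(c)+P["position"],u,v
def proj(cam,X,P=None):
    P=P or arm.camera_params(cam);K=np.array(P["camera_matrix"])
    c=R.from_rotvec(P["orientation"]).inv().apply(np.atleast_2d(X)-P["position"])
    return np.stack([K[0,0]*c[:,0]/-c[:,2]+K[0,2],K[1,1]*-c[:,1]/-c[:,2]+K[1,2]],1)
E
python3 - <<'E'
from h import *
np.set_printoptions(precision=4,suppress=True)
for n in ("top","side"):
    p,d=arm.camera(n)
    np.save(f"{n}_d.npy",d);np.save(f"{n}_p.npy",p)
    for l in ("stop","board","push_edge","bento","lid_handle","lid_hinge"):
        for r in arm.place_of(n,l): print(n,l,round(r["p"],2),np.array(r["centre"]),proj(n,r["centre"])[0])
    for l in ("board","bento","stop"):
        for i,r in enumerate(arm.masks_of(n,l)[:3]):
            X,u,v=pts(n,d,r["mask"]); print(n,l,"mask",round(r["p"],2),len(u),np.median(u),np.median(v),np.median(X,0), X[:,2].max())
            np.save(f"m_{n}_{l}_{i}.npy",r["mask"])
print(arm.state()["time_s"])
E
```

```text
top stop 0.46 [ 0.4922 -0.0782  0.0019] [315.6433 221.2456]
top board 0.77 [ 0.4881 -0.0794  0.0068] [316.2673 222.4307]
top push_edge 0.84 [ 0.6311 -0.1904  0.0045] [353.0131 171.9391]
top push_edge 0.35 [ 0.451  -0.4227  0.0001] [439.8864 232.6957]
top bento 0.84 [0.2507 0.4391 0.0002] [128.4287 314.5314]
top bento 0.83 [0.5753 0.1657 0.0009] [228.6653 194.6656]
top bento 0.81 [0.326  0.1981 0.0022] [217.1304 284.0224]
top lid_handle 0.93 [0.1974 0.4399 0.1321] [107.2536 341.5144]
top lid_handle 0.92 [ 0.2632 -0.1582  0.1324] [357.029  306.7886]
top lid_handle 0.67 [0.5348 0.152  0.1523] [226.5055 197.7683]
top lid_handle 0.66 [0.2669 0.1947 0.1328] [210.1769 308.9434]
top lid_hinge 0.86 [0.6546 0.1768 0.0932] [219.9931 158.4306]
top lid_hinge 0.8 [0.4097 0.2028 0.0861] [210.336  251.0396]
top lid_hinge 0.73 [0.3359 0.4252 0.0914] [122.2381 282.3488]
top lid_hinge 0.57 [ 0.4053 -0.1732  0.0948] [357.0964 248.6533]
top board mask 0.7 2620 323.0 188.0 [ 0.5851 -0.1023  0.0119] 0.0196216469564523
top bento mask 0.81 3730 213.0 285.0 [0.3223 0.1914 0.0983] 0.14560409868418156
top bento
[... 1047 characters left out ...]
2 [ 0.2667 -0.1571  0.1337] [199.8071 283.9862]
side lid_hinge 0.92 [ 0.4093 -0.1654  0.0872] [260.8602 278.8714]
side lid_hinge 0.88 [0.3352 0.4281 0.0884] [178.6242 150.2061]
side lid_hinge 0.8 [0.6681 0.1757 0.0859] [299.9202 170.7811]
side lid_hinge 0.61 [0.4099 0.2082 0.0909] [218.2151 183.9264]
side lid_hinge 0.49 [ 0.7263 -0.3193  0.0031] [400.3411 305.1965]
side board mask 0.78 2464 315.0 260.0 [ 0.5859 -0.1118  0.0119] 0.03144820661147163
side bento mask 0.9 4997 227.0 299.0 [ 0.3169 -0.197   0.0981] 0.14570320751919874
side bento mask 0.85 3122 275.0 188.0 [0.562  0.1244 0.0873] 0.1690783137728561
side bento mask 0.73 2366 154.0 164.0 [0.2464 0.3788 0.0961] 0.14519696963899653
1.15
```

```bash
python3 - <<'E'
from h import *
np.set_printoptions(precision=4,suppress=True)
d=np.load("top_d.npy");p=np.load("top_p.npy");P=arm.camera_params("top")
# board: rect fit
m=np.load("m_top_board_0.npy"); X,u,v=pts("top",d,m); k=(abs(X[:,2]-.012)<.004); r=cv2.minAreaRect(X[k,:2].astype(np.float32)); print("board rect",r); print(cv2.boxPoints(r))
# tops: all points 0.008-0.016 around
m=np.load("m_top_bento_2.npy"); X,u,v=pts("top",d,m)
A=X[(X[:,2]>.085)&(X[:,2]<.135)]
for it in range(4):
    c=A.mean(0); U,S,V=np.linalg.svd(A-c,full_matrices=False); n=V[2]*np.sign(V[2,2]); A=A[abs((A-c)@n)<.003]
print("lid n",n,"tilt",np.arccos(n[2]),"dir",np.degrees(np.arctan2(n[1],n[0])),c,len(A))
r=cv2.minAreaRect(A[:,:2].astype(np.float32)); print(r); print(cv2.boxPoints(r))
K=X[X[:,2]>.145]; print("knob",K.mean(0),K.max(0),len(K))
c=p[120:260,150:400]; cv2.imwrite("pics/crop1.png",cv2.resize(c,None,fx=3,fy=3,interpolation=2)[:,:,::-1])
# side bento
d=np.load("side_d.npy"); m=np.load("m_side_bento_1.npy");X,u,v=pts("side",d,m)
A=X[(X[:,2]>.095)&(X[:,2]<.14)]
for it in range(6):
    c=A.mean(0); U,S,V=np.linalg.svd(A-c,full_matrices=False); n=V[2]*np.sign(V[2,2]); A=A[abs((A-c)@n)<.003]
print("side lid n",n,np.arccos(n[2]),np.degrees(np.arctan2(n[1],n[0])),len(A))
K=X[X[:,2]>.145]; print("knob",K.mean(0),K.max(0),len(K))
E
```

```text
board rect ((0.5859833359718323, -0.10262532532215118), (0.08978957682847977, 0.2406041920185089), 55.642677307128906)
[[ 0.4613 -0.0718]
 [ 0.66   -0.2076]
 [ 0.7106 -0.1335]
 [ 0.512   0.0023]]
lid n [0.1511 0.027  0.9882] tilt 0.154071376161371 dir 10.137743974097047 [0.5962 0.1661 0.1104] 1678
((0.5796120762825012, 0.16210117936134338), (0.16723725199699402, 0.12988224625587463), 11.56884479522705)
[[0.4847 0.209 ]
 [0.5107 0.0817]
 [0.6746 0.1152]
 [0.6485 0.2425]]
knob [0.5328 0.1519 0.1646] [0.5474 0.1668 0.1702] 109
side lid n [0.1762 0.0323 0.9838] 0.18006619686219885 10.38246837748466 1217
knob [0.5327 0.1456 0.1617] [0.5469 0.1604 0.1691] 77
```

View pics/crop1.png

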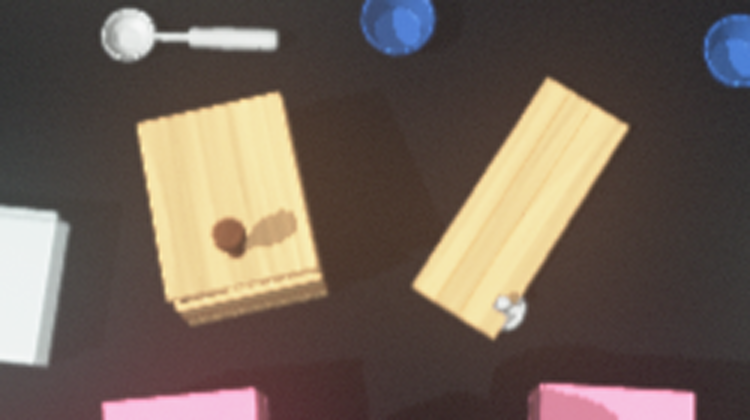

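The close crop confirms the wooden bento, with knob at crop (229,236) and its lid already slightly ajar (about 0.17 rad). The board's notch is on the pin at crop (510,308). I'll do the lid first, starting with the approach to a point above the knob.

```bash
cat >> h.py <<'E'
np.set_printoptions(precision=4,suppress=True)
def Rdown(yaw): # tool x along yaw heading, y down
    x=np.array([np.cos(yaw),np.sin(yaw),0]);y=np.array([0,0,-1.]);return np.stack([x,y,np.cross(x,y)],1)
def rel(pos,Rt):
    s=arm.state();R0=R.from_rotvec(s["tool_rot"])
    return R0.inv().apply(np.array(pos)-s["position"])*1e3,(R0.inv()*R.from_matrix(Rt)).as_rotvec()
E
python3 - <<'E'
from h import *
s=arm.state(); print(R.from_rotvec(s["tool_rot"]).as_matrix())
yaw=0.198
for y in (yaw,yaw+np.pi): print(rel([0.534,0.1515,0.225],Rdown(y)))
E
```

```text
[[ 0.9608 -0.      0.2771]
 [-0.2771  0.      0.9608]
 [-0.     -1.      0.    ]]
(array([ 471.1204,    6.303 , -231.4409]), array([-0.    , -0.4788, -0.    ]))
(array([ 471.1204,    6.303 , -231.4409]), array([ 0.    ,  2.6628, -0.0001]))
```

Request:
drive_tool --plan '[[[-1, 45, 0, -22, 0, -0.04, 0], [-1, 90, 0, -44, 0, -0.08, 0], [-1, 135, 0, -66, 0, -0.12, 0], [-1, 180, 0, -88, 0, -0.17, 0], [-1, 225, 0, -110, 0, -0.22, 0], [-1, 270, 0, -132, 0, -0.27, 0], [-1, 315, 0, -154, 0, -0.32, 0], [-1, 360, 2, -176, 0, -0.37, 0], [-1, 400, 4, -196, 0, -0.42, 0], [-1, 440, 5, -216, 0, -0.46, 0], [-1, 471, 6, -231, 0, -0.479, 0], [-1, 471, 6, -231, 0, -0.479, 0]]]' --force 40

```text
time_s: 2.35
position: [0.5368, 0.149, 0.2247]
tool_rot: [-1.566, -0.154, 0.152]
force: [-0.5, 1.1, 0.3]
width: 1.002
```

```bash
python3 - <<'E'
from h import *
s=arm.state(); print(s["time_s"],s["position"],R.from_rotvec(s["tool_rot"]).as_matrix(),s["q"])
P=arm.camera_params("wrist"); p,d=arm.camera("wrist"); cv2.imwrite("pics/w1.png",p[:,:,::-1])
for l in ("lid_handle","lid_hinge","bento"):
    for r in arm.place_of("wrist",l): print(l,round(r["p"],2),np.array(r["centre"]),proj("wrist",r["centre"],P)[0])
X,u,v=pts("wrist",d,None,P)
K=X[(X[:,2]>.15)&(abs(X[:,0]-.534)<.03)&(abs(X[:,1]-.151)<.03)&(X[:,2]<.18)]
if len(K): print("knob",len(K),K.min(0),K.max(0),K.mean(0))
E
```

```text
2.35 [0.5368 0.149  0.2247] [[ 0.9811  0.0009 -0.1935]
 [ 0.1935 -0.0007  0.9811]
 [ 0.0007 -1.     -0.0009]] [ 0.14    0.3548 -0.0791  1.1361 -0.0008 -0.0547]
lid_handle 0.93 [0.5341 0.153  0.157 ] [290.8327 227.3279]
lid_hinge 0.69 [0.4115 0.2085 0.0925] [405.9126  41.8855]
lid_hinge 0.63 [0.6631 0.1783 0.0928] [289.4027 345.1923]
bento 0.6 [0.5779 0.1571 0.    ] [284.5489 215.949 ]
knob 1888 [0.5184 0.1394 0.1513] [0.5473 0.1671 0.1688] [0.5309 0.1527 0.1643]
```

View pics/w1.png

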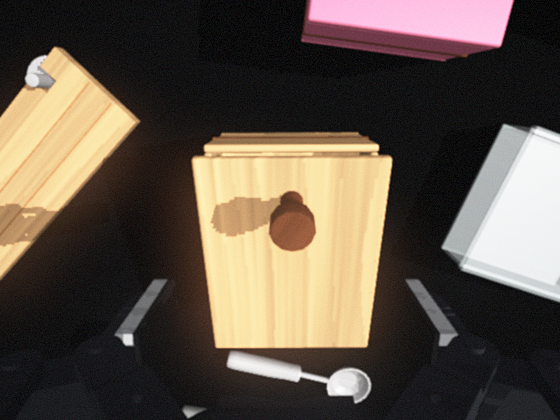

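The wrist view shows the wooden bento squarely between the jaws. The knob head is at (292,228), measured at (0.534, 0.153, 0.157), which agrees with the top and side views. Next I descend.

```bash
python3 - <<'E'
from h import *
print(rel([0.5337,0.153,0.138],Rdown(.198)))
E
```

```text
(array([ 0.5188, 87.3036,  0.3576]), array([-0.0003,  0.0005, -0.0005]))
```

Request:
drive_tool --plan '[[[-1, 0, 20, 0, 0, 0, 0], [-1, 0, 40, 0, 0, 0, 0], [-1, 0, 60, 0, 0, 0, 0], [-1, 0, 75, 0, 0, 0, 0], [-1, 0, 87, 0, 0, 0, 0], [-1, 0, 87, 0, 0, 0, 0], [1, 0, 87, 0, 0, 0, 0], [1, 0, 87, 0, 0, 0, 0], [1, 0, 87, 0, 0, 0, 0], [1, 0, 87, 0, 0, 0, 0], [1, 0, 87, 0, 0, 0, 0], [1, 0, 87, 0, 0, 0, 0]]]' --force 40

```text
time_s: 3.75
position: [0.534, 0.152, 0.1385]
tool_rot: [-1.565, -0.156, 0.155]
force: [-0.1, 0.1, 0.3]
width: 0.309
```

```bash
python3 - <<'E'
from h import *
s=arm.state(); print(s["time_s"],s["position"],s["force"],s["width"]*85)
p,d=arm.camera("wrist"); cv2.imwrite("pics/w2.png",p[:,:,::-1])
th0=.17
a=.298;r=146.5
for th in (.17,.3,.45,.6,.7,.8,.85): print(th, r*(np.cos(th0+a)-np.cos(th+a)), r*(np.sin(th+a)-np.sin(th0+a)))
E
```

```text
3.75 [0.534  0.152  0.1385] [-0.0705  0.0562  0.3378] 26.231633653279594
0.17 0.0 0.0
0.3 9.67032268892205 16.39165496012226
0.45 23.355263655558893 33.559015149563656
0.6 39.451995732843244 48.488552368328264
0.7 51.3465082490056 57.03046547525228
0.8 64.03436611670331 64.3422347722477
0.85 70.63645852539472 67.51348428992527
```

View pics/w2.png

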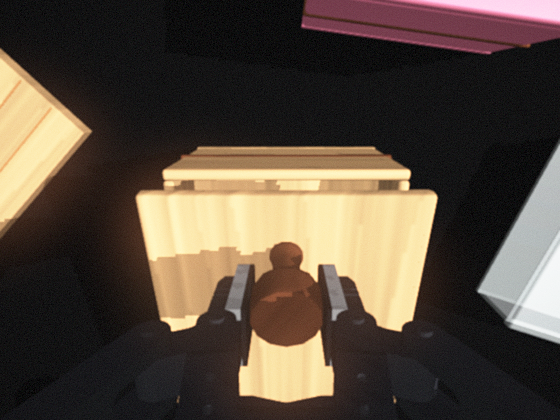

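The knob, at (287,310), is between the pads at 26 mm opening. I raise the lid along its arc, first half.

Request:
drive_tool --plan '[[[1, 2, -4, 0, 0, 0, 0], [1, 4, -8, 0, 0, 0, 0], [1, 7, -12, 0, 0, 0, 0], [1, 10, -16, 0, 0, 0, 0], [1, 13, -21, 0, 0, 0, 0], [1, 16, -25, 0, 0, 0, 0], [1, 20, -29, 0, 0, 0, 0], [1, 23, -33.5, 0, 0, 0, 0], [1, 28, -38, 0, 0, 0, 0], [1, 33, -43, 0, 0, 0, 0], [1, 39, -48, 0, 0, 0, 0], [1, 39, -48, 0, 0, 0, 0]]]' --force 40

```text
time_s: 5.0
position: [0.5734, 0.1599, 0.1873]
tool_rot: [-1.565, -0.157, 0.154]
force: [-2.4, 0.7, 1.6]
width: 0.303
```

```bash
python3 - <<'E'
from h import *
s=arm.state(); print(s["time_s"],s["position"],s["force"],s["ft_torque"],s["width"]*85)
p,d=arm.camera("wrist"); cv2.imwrite("pics/w3.png",p[:,:,::-1])
p,d=arm.camera("side"); cv2.imwrite("pics/s3.png",cv2.resize(p[100:260,180:400],None,fx=3,fy=3)[:,:,::-1])
E
```

```text
5.0 [0.5734 0.1599 0.1873] [-2.4365  0.6931  1.5547] [ 0.1113  0.6026 -0.0026] 25.780682250036378
```

View pics/w3.png

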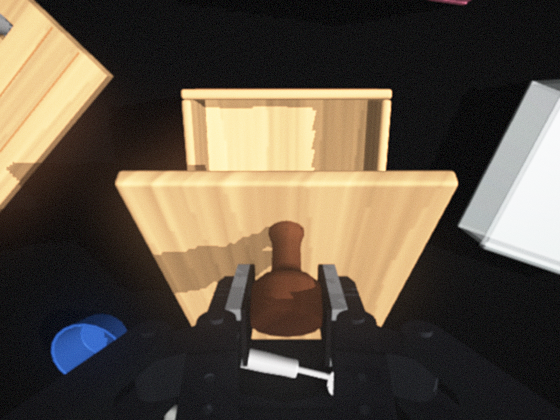

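View pics/s3.png

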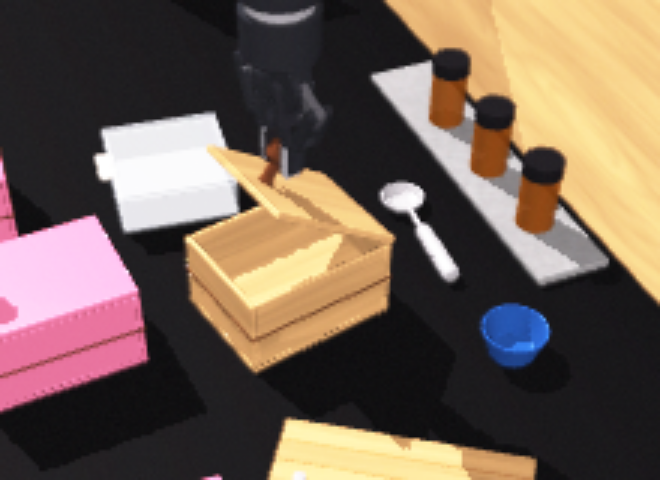

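The lid is following: in the wrist view the knob is turning between the pads, and in the side view the lid is about 35° open. I go on to about 0.79 rad, hold, then open.

Request:
drive_tool --plan '[[[1, 4, -3, 0, 0, 0, 0], [1, 8, -6, 0, 0, 0, 0], [1, 12, -9, 0, 0, 0, 0], [1, 16, -11.5, 0, 0, 0, 0], [1, 20, -13.5, 0, 0, 0, 0], [1, 23.5, -15.5, 0, 0, 0, 0], [1, 23.5, -15.5, 0, 0, 0, 0], [1, 23.5, -15.5, 0, 0, 0, 0]]]' --force 40

```text
time_s: 5.9
position: [0.5958, 0.1644, 0.2021]
tool_rot: [-1.565, -0.156, 0.155]
force: [-0.8, 1.6, -1.7]
width: 0.312
```

Request:
drive_tool --plan '[[[0.2, 0, 0, 0, 0, 0, 0], [0, 0, 0, 0, 0, 0, 0], [-0.3, 0, 0, 0, 0, 0, 0], [-0.6, 0, 0, 0, 0, 0, 0], [-0.6, 0, 0, 0, 0, 0, 0], [-0.6, 0, -5, 0, 0, 0, 0], [-0.6, 0, -15, 0, 0, 0, 0], [-0.6, 0, -30, 0, 0, 0, 0], [-0.6, 0, -50, 0, 0, 0, 0], [-0.6, 0, -70, 0, 0, 0, 0], [-0.6, 0, -70, 0, 0, 0, 0]]]'

```text
time_s: 7.0
position: [0.5968, 0.1645, 0.2755]
tool_rot: [-1.565, -0.16, 0.151]
force: [0.7, -0.2, -0.2]
width: 0.801
```

```bash
python3 - <<'E'
from h import *
s=arm.state(); print(s["time_s"],s["position"],s["force"],s["width"]*85,s["q"])
for n in("top","side","wrist"):
    P=arm.camera_params(n)
    p,d=arm.camera(n); np.save(f"{n}4_d.npy",d); cv2.imwrite(f"pics/{n}4.png",p[:,:,::-1])
    for l in ("lid_handle","stop","board","push_edge"):
        for r in arm.place_of(n,l)[:4]: print(n,l,round(r["p"],2),np.array(r["centre"]),proj(n,r["centre"],P)[0])
    X,u,v=pts(n,d,None,P)
    # lid plane: points in bento column above .105
    b=(X-[.662,.177,.09])@np.array([[.9803,.1967,0],[-.1967,.9803,0],[0,0,1]]).T
    A=b[(b[:,0]>-.12)&(b[:,0]<.02)&(abs(b[:,1])<.06)&(b[:,2]>.02)&(b[:,2]<.14)]
    best=None;rng=np.random.default_rng(0)
    for _ in range(300):
        t=A[rng.choice(len(A),3,False)];nn=np.cross(t[1]-t[0],t[2]-t[0]);nn/=np.linalg.norm(nn)+1e-12
        k=abs((A-t[0])@nn)<.003
        if best is None or k.sum()>best.sum():best=k
    B=A[best];c=B.mean(0);nn=np.linalg.svd(B-c,full_matrices=False)[2][2];nn*=np.sign(nn[2]);print(n,"lid plane n",nn,"tilt",np.arccos(nn[2]),len(B),len(A))
E
```

```text
7.0 [0.5968 0.1645 0.2755] [ 0.6815 -0.1961 -0.183 ] 68.11128956269839 [ 0.151   0.455   0.2061  1.3165 -0.     -0.0473]
top lid_handle 0.91 [0.5983 0.1662 0.2157] [216.848  166.0841]
top lid_handle 0.73 [0.1955 0.4413 0.1331] [106.4556 342.4171]
top lid_handle 0.56 [ 0.2648 -0.155   0.1348] [355.8259 306.1903]
top stop 0.37 [ 0.4913 -0.0822 -0.001 ] [317.0017 221.676 ]
top stop 0.33 [0.5953 0.1648 0.2128] [217.629  167.6345]
top board 0.67 [ 0.4913 -0.0791  0.0054] [316.0738 221.3722]
top push_edge 0.89 [ 0.6346 -0.1934  0.0046] [353.9998 170.7149]
top lid plane n [ 0.7076 -0.0023  0.7066] tilt 0.7861306099915192 616 643
side lid_handle 0.96 [0.2638 0.1931 0.1337] [168.3401 188.8173]
side lid_handle 0.94 [ 0.2655 -0.1543  0.1343] [198.9457 283.046 ]
side lid_handle 0.74 [0.1989 0.4417 0.1312] [133.1995 146.7974]
side lid_handle 0.61 [0.597  0.1639 0.2206] [280.5362 142.7844]
side stop 0.59 [ 0.4939 -0.0847 -0.0025] [280.472  265.8763]
side board 0.59 [ 0.495  -0.0846 -0.0019] [280.8239 265.5958]
side push_edge 0.74 [ 0.6299 -0.1921  0.0082] [342.7816 277.6918]
side lid plane n [ 0.7033 -0.001   0.7109] tilt 0.7800499668683077 280 389
wrist lid_handle 0.75 [0.5955 0.1657 0.2211] [285.5157 242.3853]
wrist stop 0.9 [ 0.4929 -0.0829  0.0047] [59.3502 20.132 ]
wrist board 0.67 [ 0.4917 -0.0796  0.0009] [64.9329 20.2787]
wrist board 0.6 [0.7622 0.205  0.0014] [290.3783 303.773 ]
wrist lid plane n [ 0.7058 -0.0016  0.7085] tilt 0.7834880054785772 17406 20004
```

View pics/side4.png

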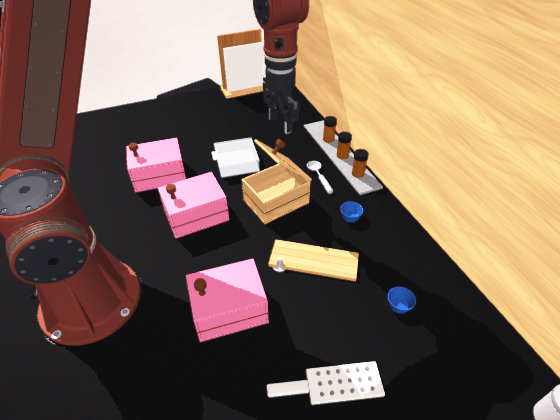

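View pics/wrist4.png

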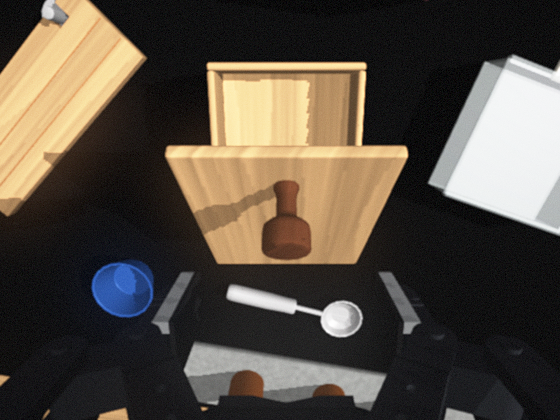

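The lid reads 0.786, 0.780 and 0.783 rad in the three views and the knob is free, as the wrist view shows with the knob at (286,235). Next is the board. I compute the approach on its right side and check for free space.

```bash
cat > b.py <<'E'
from h import *
def board(n="top",fn=None):
    P=arm.camera_params(n);p,d=arm.camera(n)
    if fn: cv2.imwrite(fn,p[:,:,::-1])
    m=arm.masks_of(n,"board")[0]["mask"];X,u,v=pts(n,d,m,P);k=abs(X[:,2]-.012)<.004
    (c,sz,a)=cv2.minAreaRect(X[k,:2].astype(np.float32)); a=np.radians(a)
    if sz[0]<sz[1]: a+=np.pi/2
    a=(a+np.pi/2)%np.pi-np.pi/2
    x=np.array([np.cos(a),np.sin(a)]);y=np.array([-x[1],x[0]])
    o=np.array(c)-.09*x-.035*y
    return a,o,sz,p,d
E
python3 - <<'E'
from b import *
a,o,sz,p,d=board(); print(a,o,sz)
for l in ("cup_a","grater","spoon"):
    for r in arm.place_of("top",l)[:3]: print(l,round(r["p"],2),np.array(r["centre"]),proj("top",r["centre"])[0])
x=np.array([np.cos(a),np.sin(a)]);y=np.array([-x[1],x[0]])
q=o+.175*x-.050*y; print(q); print(rel([*q,.12],Rdown(a))); print(arm.state()["time_s"])
E
```

```text
-0.6001655224654314 [ 0.4923 -0.0807] (0.09007523953914642, 0.24105097353458405)
cup_a 0.85 [0.7689 0.0061 0.0026] [282.9095 128.2563]
cup_a 0.76 [ 0.7226 -0.317  -0.0029] [394.3353 140.9742]
grater 0.65 [ 0.4506 -0.4215 -0.0016] [439.246  232.9226]
spoon 0.63 [0.7626 0.2083 0.0004] [213.8934 132.4903]
[ 0.6084 -0.2208]
(array([ -62.9559,  151.83  , -380.1057]), array([0.    , 0.7983, 0.0001]))
8.0
```

Request:
drive_tool --plan '[[[-0.6, -5, 0, -35, 0, 0.05, 0], [-0.6, -11, 0, -70, 0, 0.12, 0], [-0.6, -17, 0, -105, 0, 0.2, 0], [1, -23, 0, -140, 0, 0.28, 0], [1, -29, 0, -175, 0, 0.36, 0], [1, -35, 10, -210, 0, 0.44, 0], [1, -41, 30, -245, 0, 0.52, 0], [1, -47, 55, -280, 0, 0.6, 0], [1, -53, 85, -315, 0, 0.68, 0], [1, -58, 115, -350, 0, 0.75, 0], [1, -63, 145, -380, 0, 0.798, 0], [1, -63, 152, -380, 0, 0.798, 0]]]' --force 40

```text
time_s: 9.2
position: [0.6064, -0.2237, 0.116]
tool_rot: [-1.519, 0.477, -0.471]
force: [0.2, -0.1, 0.4]
width: -0.002
```

```bash
python3 - <<'E'
from b import *
s=arm.state(); print(s["time_s"],s["position"],s["width"],s["q"],s["force"])
P=arm.camera_params("wrist");p,d=arm.camera("wrist"); cv2.imwrite("pics/w5.png",p[:,:,::-1])
for r in arm.place_of("wrist","push_edge"): print(r["p"],r["centre"],proj("wrist",r["centre"],P))
a=-.600;o=np.array([.4923,-.0807]);x=np.array([np.cos(a),np.sin(a)]);y=np.array([-x[1],x[0]])
print(o+.18*x-.01*y)
q=o+.175*x-.050*y;print(rel([*q,.006],Rdown(a)))
E
```

```text
9.2 [ 0.6064 -0.2237  0.116 ] -0.0019224912302528902 [-0.466   0.6001  0.0257  1.0005 -0.001   0.1391] [ 0.2053 -0.0899  0.4052]
0.6 [0.6362, -0.1927, 0.0083] [[345.5416 221.8999]]
[ 0.6352 -0.1906]
(array([  1.4482, 112.2977,   0.6201]), array([ 0.0002, -0.0006, -0.003 ]))
```

View pics/w5.png

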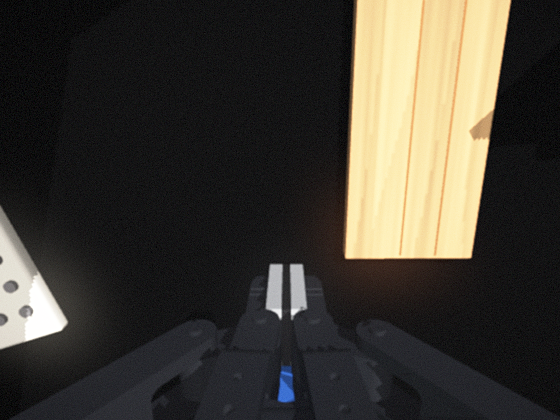

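The wrist view shows the shut fingers at (287,280), right of the board's notched edge at (348,220), with clear counter beneath. I descend.

Request:
drive_tool --plan '[[[1, 1, 25, 0, 0, 0, 0], [1, 1, 50, 0, 0, 0, 0], [1, 1, 75, 0, 0, 0, 0], [1, 1, 95, 0, 0, 0, 0], [1, 1, 105, 0, 0, 0, 0], [1, 1, 111, 0, 0, 0, 0], [1, 1, 111, 0, 0, 0, 0], [1, 1, 111, 0, 0, 0, 0]]]'

```text
time_s: 10.1
position: [0.61, -0.2214, 0.01]
tool_rot: [-1.52, 0.468, -0.471]
force: [0.2, 0.2, 0.4]
width: 0.003
```

```bash
python3 - <<'E'
from b import *
s=arm.state(); print(s["time_s"],s["position"],s["width"],s["force"])
a=-.600;o=np.array([.4923,-.0807]);x=np.array([np.cos(a),np.sin(a)]);y=np.array([-x[1],x[0]])
print("board frame",(s["position"][:2]-o)@x,(s["position"][:2]-o)@y)
# plan: tool centre at (175,-10-h) in board frame while board rotates
for h in (.014,):
  for th in (-.6,-.55,-.5,-.4,-.3,-.2,-.1,0,.05,.1,.15,.196,.21):
    x=np.array([np.cos(th),np.sin(th)]);y=np.array([-x[1],x[0]])
    q=o+.175*x-(.01+h)*y; print(th,rel([*q,.006],Rdown(th)))
E
```

```text
10.1 [ 0.61   -0.2214  0.01  ] 0.002656402608704024 [0.2359 0.1664 0.4398]
board frame 0.17656045100123574 -0.04963250842608152
-0.6 (array([-1.5507,  4.0206, 25.6326]), array([-0.0002,  0.0006,  0.0016]))
-0.55 (array([-0.5643,  4.0243, 34.4083]), array([-0.0002, -0.0494,  0.0016]))
-0.5 (array([-0.0177,  4.0273, 43.2223]), array([-0.0002, -0.0994,  0.0016]))
-0.4 (array([-0.2485,  4.031 , 60.8773]), array([-0.0001, -0.1994,  0.0016]))
-0.3 (array([-2.2406,  4.0319, 78.421 ]), array([ 0.    , -0.2994,  0.0017]))
-0.2 (array([-5.9743,  4.0299, 95.6781]), array([ 0.0001, -0.3994,  0.0017]))
-0.1 (array([-11.4121,   4.025 , 112.4763]), array([ 0.0002, -0.4994,  0.0017]))
0 (array([-18.4998,   4.0172, 128.6478]), array([ 0.0003, -0.5994,  0.0017]))
0.05 (array([-22.6408,   4.0123, 136.4476]), array([ 0.0003, -0.6494,  0.0016]))
0.1 (array([-27.1665,   4.0067, 144.0308]), array([ 0.0003, -0.6994,  0.0016]))
0.15 (array([-32.0656,   4.0004, 151.3783]), array([ 0.0004, -0.7494,  0.0016]))
0.196 (array([-36.8919,   3.9941, 157.9141]), array([ 0.0004, -0.7954,  0.0016]))
0.21 (array([-38.4199,   3.9921, 159.8584]), array([ 0.0004, -0.8094,  0.0016]))
```

Request:
drive_tool --plan '[[[1, 0, 4, 5, 0, 0, 0], [1, -0.5, 4, 15, 0, 0, 0], [1, -1, 4, 22, 0, 0, 0], [1, -1.5, 4, 26, 0, 0, 0], [1, -1, 4, 30, 0, -0.03, 0], [1, -0.5, 4, 34.5, 0, -0.05, 0], [1, 0, 4, 39, 0, -0.075, 0], [1, 0, 4, 43, 0, -0.1, 0], [1, 0, 4, 52, 0, -0.15, 0], [1, 0, 4, 61, 0, -0.2, 0], [1, 0, 4, 61, 0, -0.2, 0]]]'

```text
time_s: 11.2
position: [0.6443, -0.17, 0.0049]
tool_rot: [-1.548, 0.311, -0.312]
force: [-0.2, -0.4, -0.3]
width: 0.003
```

```bash
python3 - <<'E'
from b import *
s=arm.state(); print(s["time_s"],s["position"],s["width"],s["force"])
a,o,sz,p,d=board(fn="pics/t6.png");print(a,o,sz)
x=np.array([np.cos(a),np.sin(a)]);y=np.array([-x[1],x[0]])
print("tool in board",(s["position"][:2]-o)@x,(s["position"][:2]-o)@y)
cv2.imwrite("pics/t6.png",cv2.resize(p[100:280,180:420],None,fx=3,fy=3)[:,:,::-1])
E
```

```text
11.2 [ 0.6443 -0.17    0.0049] 0.0026324990120110752 [-0.2352 -0.3708 -0.2949]
-0.38578604814109596 [ 0.5458 -0.0727] (0.030864251777529716, 0.14807793498039246)
tool in board 0.12784933574814017 -0.05307425745045575
```

View pics/t6.png

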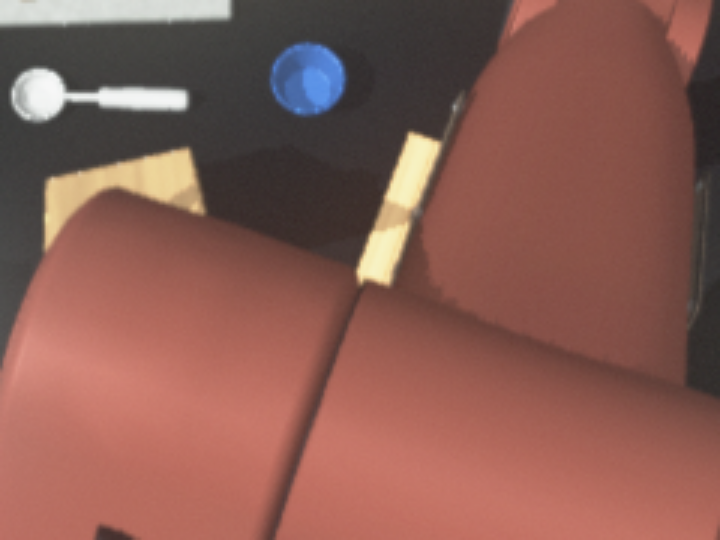

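The arm hides most of the board in the top view. The visible strip at (400,210) has swung to about -0.39 rad. I check the side and wrist views.

```bash
python3 - <<'E'
from b import *
s=arm.state(); print(s["time_s"],s["position"],s["force"])
for n in("side","wrist"):
    a,o,sz,p,d=board(n,fn=f"pics/{n}7.png");print(n,a,o,sz)
a=-.39;o=np.array([.4923,-.0807]);x=np.array([np.cos(a),np.sin(a)]);y=np.array([-x[1],x[0]])
print("tool in board",(s["position"][:2]-o)@x,(s["position"][:2]-o)@y)
E
```

```text
11.3 [ 0.6434 -0.1705  0.0046] [0.3595 0.5979 0.371 ]
side -0.38761963455161563 [ 0.4906 -0.0848] (0.0928838700056076, 0.237436443567276)
wrist -0.3917953379828054 [ 0.5362 -0.1003] (0.09096328169107437, 0.14399851858615875)
tool in board 0.173930618097412 -0.025568598434027163
```

View pics/side7.png

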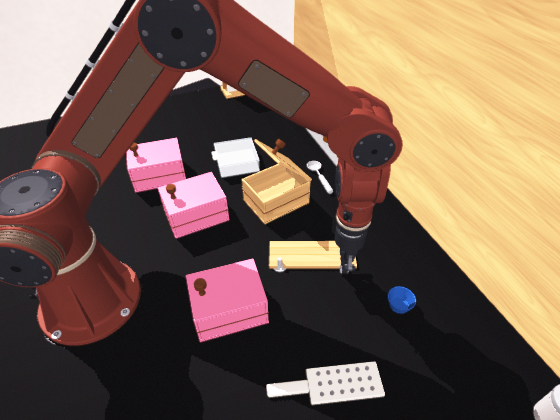

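View pics/wrist7.png

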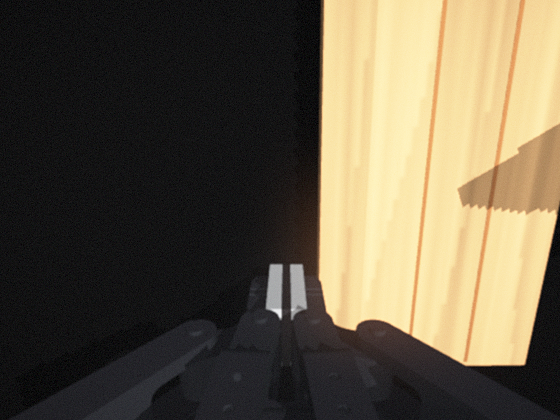

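The side view gives the board yaw as -0.388 with its notch on the pin. The board now moves with the tool, whose contact half-width is about 15.5 mm. I continue the arc.

```bash
python3 - <<'E'
from b import *
o=np.array([.4923,-.0807])
for th in (-.39,-.35,-.3,-.25,-.2,-.15,-.1,-.05,0,.05,.1):
    x=np.array([np.cos(th),np.sin(th)]);y=np.array([-x[1],x[0]])
    q=o+.175*x-(.0255)*y; print(th,*rel([*q,.005],Rdown(th)))
E
```

```text
-0.39 [ 0.9658 -0.2887  0.6384] [-0.0002 -0.0106 -0.0004]
-0.35 [ 1.7713 -0.2874  7.6659] [-0.0002 -0.0506 -0.0004]
-0.3 [ 2.382  -0.2855 16.4863] [-0.0003 -0.1006 -0.0004]
-0.25 [ 2.551  -0.2835 25.3261] [-0.0003 -0.1506 -0.0004]
-0.2 [ 2.2781 -0.2813 34.1634] [-0.0003 -0.2006 -0.0004]
-0.15 [ 1.5638 -0.279  42.976 ] [-0.0003 -0.2506 -0.0003]
-0.1 [ 0.41   -0.2765 51.7418] [-0.0003 -0.3006 -0.0003]
-0.05 [-1.1806 -0.2739 60.4391] [-0.0003 -0.3506 -0.0003]
0 [-3.2038 -0.2711 69.046 ] [-0.0003 -0.4006 -0.0003]
0.05 [-5.6546 -0.2681 77.541 ] [-0.0003 -0.4506 -0.0003]
0.1 [-8.5269 -0.2651 85.9029] [-0.0003 -0.5006 -0.0003]
```

Request:
drive_tool --plan '[[[1, 1.5, 0, 7.5, 0, -0.05, 0], [1, 2.4, 0, 16.5, 0, -0.1, 0], [1, 2.5, 0, 25.3, 0, -0.15, 0], [1, 2.3, 0, 34, 0, -0.2, 0], [1, 1.5, 0, 43, 0, -0.25, 0], [1, 0.4, 0, 51.5, 0, -0.3, 0], [1, -1.2, 0, 60.5, 0, -0.35, 0], [1, -3.2, 0, 69, 0, -0.4, 0], [1, -5.5, 0, 77.5, 0, -0.45, 0], [1, -8.5, 0, 86, 0, -0.5, 0], [1, -8.5, 0, 86, 0, -0.5, 0]]]'

```text
time_s: 12.6
position: [0.669, -0.0878, 0.0047]
tool_rot: [-1.569, -0.079, 0.08]
force: [0.1, -0.6, -0.2]
width: 0.005
```

```bash
python3 - <<'E'
from b import *
s=arm.state(); print(s["time_s"],s["position"],s["force"])
for n in("side","wrist"):
    a,o,sz,p,d=board(n,fn=f"pics/{n}8.png");print(n,a,o,sz)
s=arm.state(); print(s["time_s"],s["position"],s["force"])
o=np.array([.4923,-.0807])
for th in (.1,.13,.16,.18,.2):
    x=np.array([np.cos(th),np.sin(th)]);y=np.array([-x[1],x[0]])
    q=o+.175*x-(.0255)*y; print(th,*rel([*q,.005],Rdown(th)))
E
```

```text
12.6 [ 0.669  -0.0878  0.0047] [ 0.1098 -0.5536 -0.2207]
side 0.07664900525530216 [ 0.4857 -0.081 ] (0.22655066847801208, 0.09418299794197083)
wrist 0.08474434085649207 [ 0.5411 -0.0744] (0.14299456775188446, 0.09134701639413834)
12.8 [ 0.6693 -0.0888  0.0048] [ 0.373   0.9594 -0.6507]
0.1 [-0.2957 -0.1766  0.2444] [-0.0001 -0.0014  0.0002]
0.13 [ 0.3829 -0.1762  5.5061] [-0.0001 -0.0314  0.0002]
0.16 [ 0.9034 -0.1758 10.7857] [-0.0001 -0.0614  0.0002]
0.18 [ 1.1624 -0.1755 14.3131] [-0.0001 -0.0814  0.0002]
0.2 [ 1.3507 -0.1752 17.845 ] [-0.     -0.1014  0.0002]
```

View pics/side8.png

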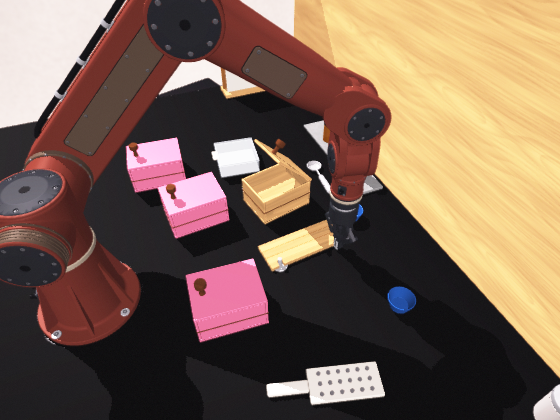

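The board is at about 0.08 rad and still seated on the pin, which shows at (281,265) in the side view. I make the last slow push to about 0.196 and then back off.

Request:
drive_tool --plan '[[[1, 0.2, 0, 4, 0, -0.02, 0], [1, 0.6, 0, 8, 0, -0.045, 0], [1, 0.9, 0, 12, 0, -0.068, 0], [1, 1.1, 0, 15, 0, -0.085, 0], [1, 1.3, 0, 17, 0, -0.096, 0], [1, 1.4, 0, 18.5, 0, -0.105, 0], [1, 1.4, 0, 18.5, 0, -0.105, 0], [1, 1.4, 0, 14, 0, -0.105, 0], [1, 1.4, 0, 4, 0, -0.105, 0], [1, 1.4, 0, -16, 0, -0.105, 0], [1, 1.4, 0, -26, 0, -0.105, 0], [1, 1.4, 0, -26, 0, -0.105, 0]]]'

```text
time_s: 14.0
position: [0.6734, -0.1167, 0.0048]
tool_rot: [-1.565, -0.159, 0.159]
force: [0.3, 1.0, -0.7]
width: -0.0
```

```bash
python3 - <<'E'
from b import *
s=arm.state(); print(s["time_s"],s["position"],s["force"])
for n in("side","wrist"):
    a,o,sz,p,d=board(n,fn=f"pics/{n}9.png");print(n,a,o,sz)
E
```

```text
14.0 [ 0.6734 -0.1167  0.0048] [ 0.2843  0.9526 -0.6959]
side -0.27763534258908784 [ 0.3609 -0.4316] (0.0760866031050682, 0.24934126436710358)
wrist 0.4129004568580066 [ 0.5601 -0.1135] (0.15875297784805298, 0.059697218239307404)
```

View pics/wrist9.png

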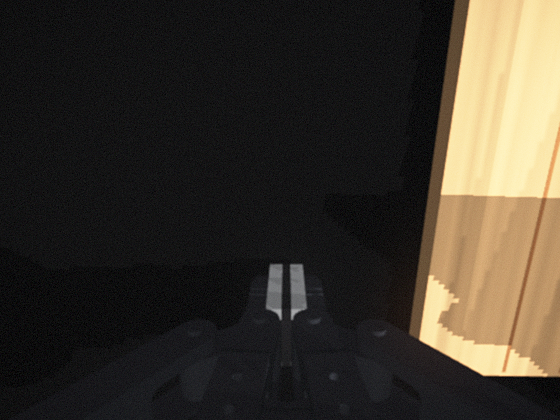

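The side network took the grater for the board, and in the wrist view the board is cut off at the right edge, so neither reading counts. I lift and clear out for an unobstructed top view.

Request:
drive_tool --plan '[[[1, 0, -20, 0, 0, 0, 0], [1, 0, -60, 0, 0, 0, 0], [1, 0, -100, -20, 0, 0, 0], [1, -20, -140, -50, 0, 0, 0], [1, -50, -180, -90, 0, 0, 0], [1, -80, -210, -130, 0, 0, 0], [1, -110, -230, -170, 0, 0, 0], [1, -140, -240, -210, 0, 0, 0], [1, -160, -240, -240, 0, 0, 0], [1, -180, -240, -260, 0, 0, 0], [1, -180, -240, -260, 0, 0, 0]]]'

```text
time_s: 15.3
position: [0.5474, -0.4098, 0.245]
tool_rot: [-1.567, -0.157, 0.158]
force: [0.0, 0.6, -1.2]
width: -0.003
```

```bash
cat > chk.py <<'E'
from b import *
import sys
t=sys.argv[1]
s=arm.state(); print(s["time_s"],s["position"],s["force"],s["q"])
for n in("top","side"):
    P=arm.camera_params(n);p,d=arm.camera(n);cv2.imwrite(f"pics/{n}{t}.png",p[:,:,::-1])
    X,u,v=pts(n,d,None,P);p=p.astype(int);c=p[v,u]
    k=(abs(X[:,2]-.012)<.004)&(abs(X[:,0]-.59)<.18)&(abs(X[:,1]+.05)<.11)&(c[:,0]>c[:,2]+40)
    I=np.zeros((420,560),np.uint8);I[v[k],u[k]]=1
    nl,L,st,_=cv2.connectedComponentsWithStats(I);j=1+np.argmax(st[1:,4]);k&=(L[v,u]==j)
    (c0,sz,a)=cv2.minAreaRect(X[k,:2].astype(np.float32));a=np.radians(a)
    if sz[0]<sz[1]:a+=np.pi/2
    a=(a+np.pi/2)%np.pi-np.pi/2;x=np.array([np.cos(a),np.sin(a)]);y=np.array([-x[1],x[0]])
    print(n,"board yaw",a,"origin",np.array(c0)-.09*x-.035*y,sz,k.sum())
    b=(X-[.662,.177,.09])@np.array([[.9803,.1967,0],[-.1967,.9803,0],[0,0,1]]).T
    A=b[(b[:,0]>-.12)&(b[:,0]<.02)&(abs(b[:,1])<.06)&(b[:,2]>.02)&(b[:,2]<.14)]
    best=None;rng=np.random.default_rng(0)
    for _ in range(300):
        q=A[rng.choice(len(A),3,False)];nn=np.cross(q[1]-q[0],q[2]-q[0]);nn/=np.linalg.norm(nn)+1e-12
        kk=abs((A-q[0])@nn)<.003
        if best is None or kk.sum()>best.sum():best=kk
    B=A[best];nn=np.linalg.svd(B-B.mean(0),full_matrices=False)[2][2];nn*=np.sign(nn[2]);print(n,"lid",nn,np.arccos(nn[2]),len(B))
    # bento rim
    k=(abs(b[:,2])<.004)&(b[:,0]>-.19)&(b[:,0]<.01)&(abs(b[:,1])<.08)
    (c0,sz,a)=cv2.minAreaRect(X[k,:2].astype(np.float32));print("rim",a,sz,k.sum())
    for l in ("stop","cup_a","grater","spoon","case"):
        for r in arm.place_of(n,l)[:2]: print(n,l,round(r["p"],2),np.array(r["centre"]))
E
python3 chk.py 10
```

```text
15.3 [ 0.5474 -0.4098  0.245 ] [ 0.0003  0.5973 -1.2375] [-0.7487  0.6064  0.3795  1.343  -0.0014 -0.949 ]
top board yaw 0.1822109184906724 origin [ 0.503  -0.0771] (0.22089184820652008, 0.08980733901262283) 1905
top lid [0.7082 0.0019 0.706 ] 0.7870042024212497 1318
rim 11.649632453918457 (0.15915624797344208, 0.1298409253358841) 255
top stop 0.29 [0.6567 0.1758 0.0927]
top cup_a 0.96 [0.7689 0.0062 0.0021]
top cup_a 0.86 [ 0.724  -0.316  -0.0013]
top grater 0.63 [ 0.4505 -0.4239  0.0012]
top grater 0.41 [0.7677 0.0054 0.0026]
top spoon 0.84 [0.7594 0.2065 0.0026]
top spoon 0.62 [0.7674 0.006  0.0024]
top case 0.64 [0.5268 0.4017 0.0015]
side board yaw 0.18762119682419542 origin [ 0.4934 -0.0814] (0.24223186075687408, 0.09386837482452393) 1960
side lid [ 0.7001 -0.002   0.714 ] 0.7755669039430184 279
rim 12.444422721862793 (0.16929346323013306, 0.13461458683013916) 261
side stop 0.6 [ 0.4915 -0.0835 -0.0019]
side stop 0.19 [0.5945 0.1648 0.2182]
side cup_a 0.77 [0.7628 0.0117 0.0001]
side cup_a 0.77 [ 0.7232 -0.3177  0.0015]
side grater 0.94 [ 0.4514 -0.4209  0.0042]
side spoon 0.8 [ 0.7637  0.2107 -0.    ]
side case 0.56 [0.5254 0.4022 0.0019]
```

View pics/top10.png

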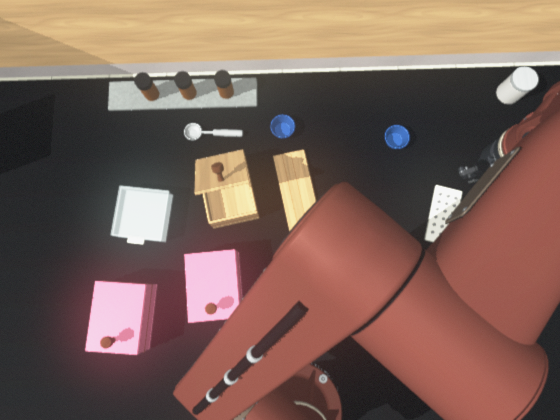

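View pics/side10.png

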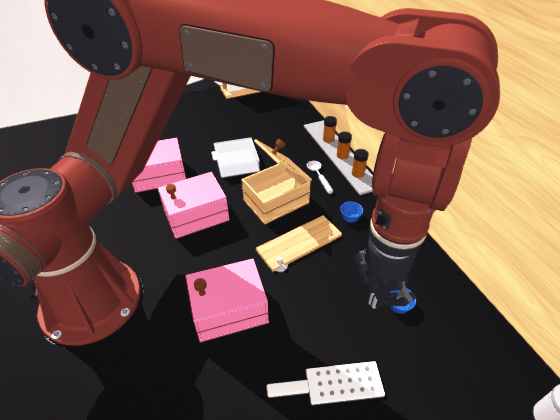

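The board is at about 0.185 rad and the bento at about 0.20, so they are within about 1° of parallel. The notch is on the pin, the lid is at about 0.78 rad, the bystanders have not moved and the arm is clear. I hand the job in.

```bash
python3 -c "
from workcell import arm
print(arm.job_done()); print(arm.state()['time_s'])"
```

```text
the job is handed in; nothing more can be done
None
the job is handed in; nothing more can be done
```

I raised the wooden bento's lid to about 45° and swung the board round the pin until it lay parallel to the box. The job was handed in at about 16 s; no verdict was reported.

I pinched the knob and lifted the lid along its arc from about 0.17 rad. I then pushed the board with shut fingers about 175 mm from the pin and backed the arm well clear.

**Last checks**
- **Lid:** 0.787 rad from the top view and 0.776 from the side, against 0.785 wanted.
- **Board angle:** yaw 0.182 rad from the top and 0.188 from the side, against 0.20 to 0.22 for the bento. That is 0.01 to 0.04 rad off parallel; the limit is 0.12.
- **Notch on the pin:** in the side view the board's origin was about 3 mm from the pin.
- **Bystanders:** the cups, grater and spoon were within 7 mm of where I measured them before the push. The case sits where it was in the first picture.

**Checks that failed or disagreed**
- In the final top view the arm hid the pin end of the board, which put its origin about 12 mm off. I discarded that and used the side view.
- Just after the last push the side network took the grater for the board, and the wrist view cut the board off. I ignored both and re-measured after retreating.

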